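# Pack up the rocking foot of a model house's base

## Robot

A 6-joint arm with a two-finger parallel gripper is mounted at the origin on a cart in front of the work surface, level with it; the furniture and walls round the work are solid. World frame = base frame: x ahead of the robot, y to its left, z up, the work surface at z = 0. Lengths are in m, angles in rad, forces in N, time in s.
With the tool pointing down it reaches from about 0.275 to 0.85 m from the base axis. Payload 5.2 kg.
Tool frame: the origin (TCP) lies midway between the tips of the shut fingers; the grasp point (between the pads) lies 19 mm behind it; x points along the fingers, y is the direction in which the jaws open and shut, and the axes are right-handed (so a half turn about x gives the same grasp; the last joint's range is limited). The gripper opens to 85 mm and grips with 20 to 120 N. Pads are 22 mm wide; open, the fingers measure 114 mm over their backs; the gripper's body (76 mm by 85 mm) begins 54 mm behind the grasp point. The pads swing forward as they close: fully open they stand 13 mm farther back than shut.
Start: joints at [1.069, 0.259, 1.535, -0, 1.348, -0.203], TCP at [0.162, 0.526, 0.231] pointing down, gripper open.
Joint ranges: [-3.14, 3.14], [-0.91, 2.08], [0.19, 2.58], [-1.22, 4.36], [0.22, 2.71], [-3.12, 3.12]. Speed limits (rad/s): [2.57, 2.57, 3.14, 3.14, 3.14, 3.14].

## Interface

Orientations are given as [roll, pitch, yaw] about the fixed x, y, z axes, in that order (R = Rz(yaw) Ry(pitch) Rx(roll)).
In Python, from workcell import * gives the robot as it stands. Calls block until the motion is done:
- move_ptp(position, orientation): joint-space move of the TCP to a pose.
- line_to(position, attitude=None, max_speed=0.15): straight line of the TCP; attitude=None keeps the orientation; max_speed is the mean speed in m/s.
- goto_joints(angles): joint-space move.
- command_gripper(opening, grasp_force=None): finger opening in m; grasp_force is the grip in N (None keeps the last); returns when the fingers have stopped.
- dwell(seconds).
- solve_ik(position, orientation): joint angles nearest the present ones, or None.
- snapshot(name): name is "scene" or "top" or "wrist"; returns (picture, depth): 420x560x3 uint8, red, green, blue; 420x560 float32, m along the optical axis (not along the pixel's ray), 0 where there is no reading.
- camera_model(name): a dict with "intrinsics" (3x3 intrinsics, pixels), "eye" and "orientation" of the camera in the world. Camera axes: x right, y up, looking along -z (the intrinsics and any distortion apply to the point x, -y, -z); pixel columns grow to the right and rows downward; lengths in m; the calibration is good to about 2 mm. A picture is of the moment at which its call begins: read the wrist's pose just before it. camera_model takes no time and is no camera call; for the wrist camera it gives the pose at the moment of the call.
A pose or a line that the arm cannot do raises Unreachable and nothing moves.
- sign_off(): hands the job in, once; it reports no verdict.
Trained networks look in the newest picture that a camera, given by its name, has taken for a name from the list of things; names that differ only in an ending like _2 or _b are one class to them, and where a whole thing is asked for, a point or a joint stands for the part that bears it (a point fixed in the world has none). Each returns a list of dicts, best first, with "confidence" (0 to 1); they miss things now and then, are a little off and sometimes report something else, mostly with a low value. They report only what shows in the picture. A call takes as long as a camera call. They do not tell look-alikes from the thing itself.
- boxes_of(camera, thing): "at" ([x, y, z] in m, in world coordinates, good to about 4 mm: the middle of the surface that is visible of it).
- place_of(camera, thing): "at" ([x, y, z] in m, in world coordinates, good to about 4 mm: a listed point, or the origin of a listed thing).
Readings, each from a call of its own:
- current_t(): time.
- current_qpos(): joint angles.
- current_joint_vel(): joint speeds.
- current_joint_torque(): joint torques, N m.
- current_tcp_pos(): TCP position.
- current_eef_rot(): TCP orientation.
- current_ft_force(): force on the tool from outside, world axes, zero at the start.
- current_wrist_torque(): the same for the moment, N m.
- current_finger_gap(): finger opening in m.
Only numpy, scipy, OpenCV 4.12 (cv2) and the standard library are available. Lean on these libraries where they do the work, as an engineer would, in place of code of your own. Each camera call takes 0.05 s, during which the arm holds its last target.

## Task

The plywood base of the brick model house rocks, because its short front-left foot hangs clear of the table. Slide flat packers under that foot one by one, one or both of them as the gap needs, then push the tapered wedge in on top, thin end first, only until it is snug and the foot carries weight - do not jack the base up or shove it along. Last, press down lightly on that corner to feel that it no longer dips, and leave everything in place, without disturbing the tape, the paint pot or the sanding block.

Things in the scene. Friction and masses are not known exactly. Their poses are not given: they have to be found in the camera images.
- base: plywood board 240 x 300 x 18 mm (x, y, z) on four black domed feet, with a brick model house (roof 133 mm above the table) glued on it; 1.8 kg in all. Origin: board centre in plan, at table level; board underside 30 mm, top 48 mm above it. x points to the back edge (low brick wall), y to the left, z up. Feet (ball ends, radius 12 mm) at x = +-104, y = +-134 mm; house eaves start 17 mm before the centre
- foot_spot (a point): point on the table below the centre of the short foot, the front left one (base x -104, y +134 mm); moves with the base, same axes. This foot is screwed in too far and stuck: with the base level on the other three its bottom hangs 7.6 to 14.4 mm above the table, differently each time; no pose tells it
- corner_top (a point): point on the board's top right above the short foot, 48 mm above the table while the base is level: the place to press (a light test press is about 5 N). 2 to 3 N down here tips the base until the short foot meets the table or what lies under it, as far as the gap is high; let go, it tips back level. 16 mm in from the front and left edges
- packer_1_mid (a point): centre of a flat plywood packer, 80 x 24 x 4 mm, 20 g, lying flat on the table; x along its length, both ends alike; 2 mm above its underside
- packer_2_mid (a point): centre of the second, identical flat packer, 80 x 24 x 4 mm
- wedge_mid (a point): wooden wedge, 90 x 24 mm, 30 g, flat underside; 11 mm thick at the butt, 2 mm at the thin end, top sloping 1 in 10. The point: middle of length and width, 3 mm above the underside; x points to the thin end (+45 mm), butt at -45 mm. Friction about 0.6: it stays where left; pushed with 5 N it leaves some 2 to 4 N on the foot, which takes about 7 N before another foot lifts
- sanding_block: cork sanding block, 48 x 83 x 26 mm, a bystander; origin at the centre of its underside
- masking_tape: roll of masking tape lying flat left of the base, 103 mm across, 25 mm high, a bystander; origin at the centre of its underside
- paint_pot: little closed paint pot, 39 mm across, 36 mm high, a bystander; origin at the centre of its underside
There are look-alikes about, which are no part of the job. What is shaped like the part that bears packer_1_mid but orange or purple is not meant.

How it is judged:
By the outcome, as a careful person would: the job done as asked, in the order asked, and still so for the second after the job is handed in, with the robot touching nothing.
It also fails if it takes over 72 s, if anything falls off the work surface, if the arm or the gripper's body presses on something with over 40 N, if the wrist force passes 120 N, or if a joint passes its speed limit or range.

## Working session

There is one attempt and no reset: what is moved stays moved. The work goes in short steps, each a Python script; the robot and the scene stay as the last script left them, time stands still between calls to the robot, and variables do not carry over. Pictures are saved under pics/ and viewed, and the job is handed in when it is done.

```bash
ls; mkdir -p pics; cat > h.py <<'E'
from workcell import *
import numpy as np, cv2
def save(name,fn):
    p,d=snapshot(name); cv2.imwrite('pics/'+fn,cv2.cvtColor(p,cv2.COLOR_RGB2BGR)); return p,d
def px2w(cam,d,u,v,depth=None):
    K=np.array(cam['intrinsics']);z=d[int(v),int(u)] if depth is None else depth
    r=np.array([(u-K[0,2])/K[0,0]*z,-(v-K[1,2])/K[1,1]*z,-z])
    return R(cam)@r+np.array(cam['eye'])
def R(cam):
    o=np.array(cam['orientation'])
    if o.shape==(3,3): return o
    from scipy.spatial.transform import Rotation as Ro
    return Ro.from_euler('xyz',o).as_matrix() if o.size==3 else Ro.from_quat(o).as_matrix()
E
python3 - <<'E'
from h import *
print(current_t())
for c in ['scene','top','wrist']:
    cm=camera_model(c);print(c,cm)
    p,d=save(c,c+'0.png'); np.save(c+'0.npy',d)
for c in ['top','scene']:
  for t in ['base','foot_spot','corner_top','packer_1_mid','wedge_mid','sanding_block','masking_tape','paint_pot']:
    print(c,t,[(np.round(x['at'],3).tolist(),round(x['confidence'],2)) for x in place_of(c,t)])
print(current_t())
E
```

```text
pics
0.0
scene {'intrinsics': array([[478.35613221,   0.        , 279.94068531],
       [  0.        , 478.35613221, 215.68326244],
       [  0.        ,   0.        ,   1.        ]]), 'eye': array([ 0.12761696, -0.44799746,  0.84621443]), 'orientation': array([ 0.70004683, -0.00802797, -0.73090129])}
top {'intrinsics': array([[466.16467203,   0.        , 278.18824742],
       [  0.        , 466.16467203, 208.05594581],
       [  0.        ,   0.        ,   1.        ]]), 'eye': array([0.41345056, 0.05591543, 1.18132544]), 'orientation': array([ 0.1523292 , -0.02217978, -1.56455388])}
wrist {'intrinsics': array([[301.56470848,   0.        , 281.30300712],
       [  0.        , 301.56470848, 205.06373317],
       [  0.        ,   0.        ,   1.        ]]), 'eye': array([0.09589585, 0.54558813, 0.37211003]), 'orientation': array([-0.27921242,  0.00201067,  1.27263604])}
top base [([0.719, -0.078, 0.003], 0.87)]
top foot_spot []
top corner_top [([0.609, 0.048, 0.051], 0.89)]
top packer_1_mid [([0.663, 0.336, 0.003], 0.82), ([0.396, 0.285, 0.004], 0.67), ([0.522, 0.301, 0.005], 0.52)]
top wedge_mid [([0.516, 0.165, 0.006], 0.9), ([0.611, 0.214, 0.0], 0.34), ([0.425, -0.214, 0.005], 0.3)]
top sanding_block [([0.424, -0.213, 0.004], 0.82), ([0.515, 0.162, 0.006], 0.47)]
top masking_tape [([0.753, 0.205, -0.002], 0.94)]
top paint_pot [([0.613, 0.212, -0.0], 0.71)]
scene base [([0.722, -0.081, -0.001], 0.95)]
scene foot_spot [([0.601, 0.047, 0.0], 0.56)]
scene corner_top [([0.607, 0.049, 0.048], 0.86)]
scene packer_1_mid [([0.518, 0.301, 0.0], 0.7), ([0.398, 0.282, 0.004], 0.54), ([0.659, 0.336, 0.002], 0.45)]
scene wedge_mid [([0.516, 0.163, 0.0], 0.87), ([0.539, 0.241, 0.005], 0.21)]
scene sanding_block [([0.422, -0.211, 0.002], 0.82), ([0.616, 0.212, 0.001], 0.39)]
scene masking_tape [([0.76, 0.211, 0.0], 0.59)]
scene paint_pot [([0.62, 0.214, 0.001], 0.78)]
0.95
```

View pics/top0.png

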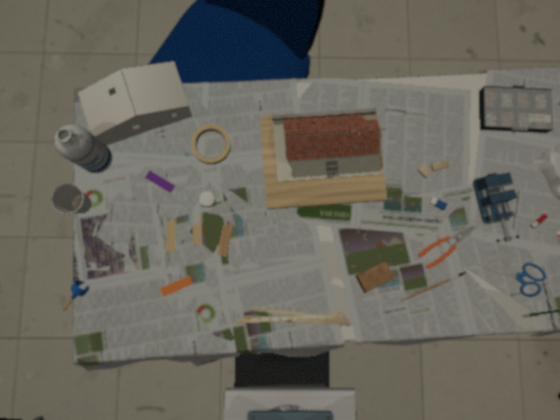

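View pics/scene0.png

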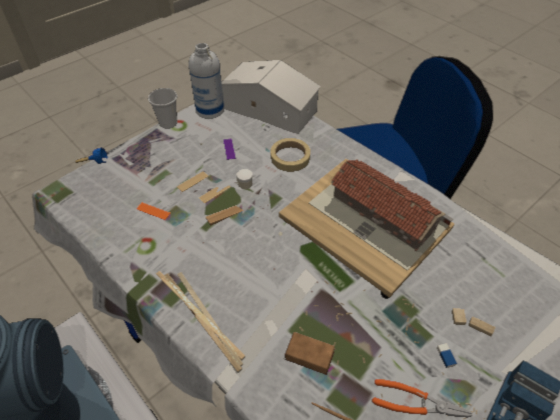

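View pics/wrist0.png

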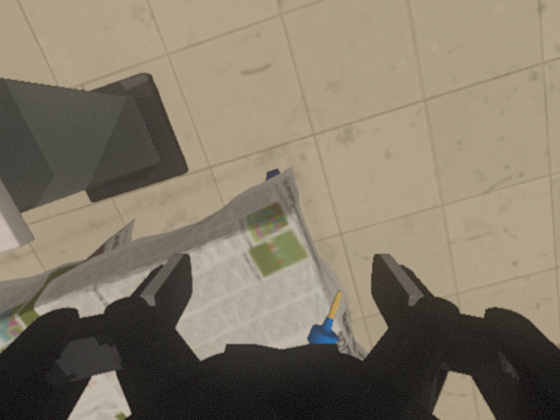

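Top view: packer-like wooden pieces at (171,233) and (198,232), the darker wedge at (225,239), foot corner at about (266,207). Orange (177,286) and purple (160,181) are look-alikes. I'll take a closer look with the wrist camera from two places.

```bash
cat >> h.py <<'E'
from scipy.spatial.transform import Rotation as Ro
def ori(psi):
    # tool x down, tool y = (-sin psi, cos psi,0)
    x=np.array([0,0,-1.]);y=np.array([-np.sin(psi),np.cos(psi),0]);z=np.cross(x,y)
    return Ro.from_matrix(np.c_[x,y,z]).as_euler('xyz')
E
python3 - <<'E' 2>&1 | grep -v Warn
from h import *
print(current_eef_rot(), Ro.from_euler('xyz',current_eef_rot()).as_matrix().round(3))
for psi in [0,0.06,-.29,np.pi]:
    print(psi,solve_ik([0.5,0.17,0.2],ori(psi)))
E
```

```text
[-1.55020197  1.57078378 -1.84901006] [[-0.     0.294  0.956]
 [-0.     0.956 -0.294]
 [-1.    -0.     0.   ]]
0 [ 1.16363154e-01  2.43048206e-01  1.63500854e+00 -4.44089210e-16
  1.26353590e+00 -1.45443317e+00]
0.06 [ 1.16363154e-01  2.43048206e-01  1.63500854e+00 -4.44089210e-16
  1.26353590e+00 -1.51443317e+00]
-0.29 [ 1.16363154e-01  2.43048206e-01  1.63500854e+00 -4.44089210e-16
  1.26353590e+00 -1.16443317e+00]
3.141592653589793 [ 1.16363154e-01  2.43048206e-01  1.63500854e+00 -4.44089210e-16
  1.26353590e+00  1.68715948e+00]
```

```bash
python3 - <<'E' 2>&1 | grep -v Warn
from h import *
move_ptp([0.50,0.22,0.22],ori(0.0)); print(current_t())
cm=camera_model('wrist'); p,d=save('wrist','w1.png'); np.savez('w1.npz',d=d,e=cm['eye'],o=cm['orientation'],K=cm['intrinsics'])
for t in ['packer_1_mid','wedge_mid','corner_top']:
    print(t,[(np.round(x['at'],4).tolist(),round(x['confidence'],2)) for x in place_of('wrist',t)])
move_ptp([0.50,0.13,0.20],ori(0.0)); print(current_t())
cm=camera_model('wrist'); p,d=save('wrist','w2.png'); np.savez('w2.npz',d=d,e=cm['eye'],o=cm['orientation'],K=cm['intrinsics'])
for t in ['packer_1_mid','wedge_mid','corner_top','foot_spot']:
    print(t,[(np.round(x['at'],4).tolist(),round(x['confidence'],2)) for x in place_of('wrist',t)])
print(current_t(),current_ft_force())
E
```

```text
2.6167
packer_1_mid [([0.39, 0.2815, 0.0001], 0.96), ([0.6589, 0.3341, 0.0031], 0.9), ([0.5185, 0.3012, 0.004], 0.83), ([0.5155, 0.1663, 0.0024], 0.33)]
wedge_mid [([0.5157, 0.1627, 0.0048], 0.56)]
corner_top [([0.6055, 0.0426, 0.0475], 0.64)]
3.275
packer_1_mid [([0.5186, 0.3055, 0.0086], 0.76), ([0.3903, 0.2821, 0.002], 0.73), ([0.66, 0.3355, 0.0037], 0.46)]
wedge_mid []
corner_top [([0.6049, 0.0447, 0.0465], 0.64)]
foot_spot [([0.5186, 0.301, 0.0071], 0.28)]
3.525 [-0.40659891 -0.31514501 -0.92879636]
```

View pics/w1.png

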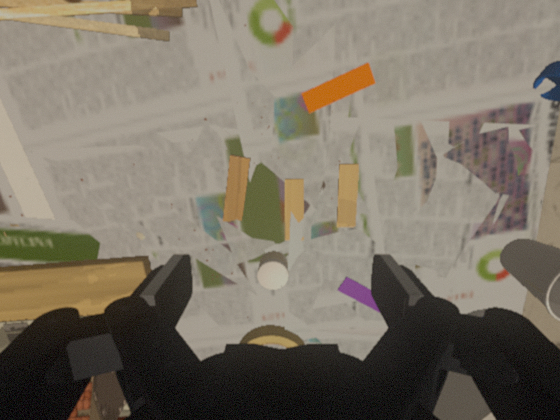

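View pics/w2.png

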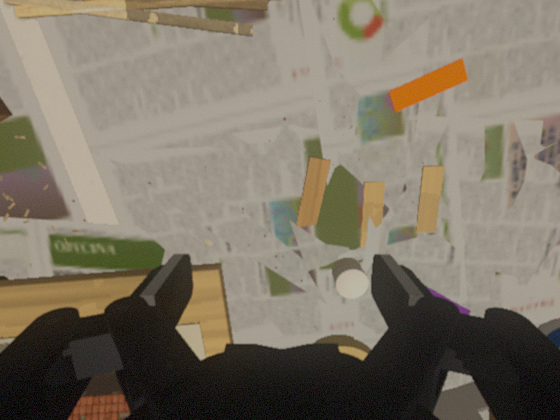

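```bash
python3 - <<'E' 2>&1 | grep -v Warn
from h import *
a=cv2.imread('pics/w1.png');b=cv2.imread('pics/w2.png')
A=cv2.resize(a[140:260,205:375],None,fx=4.6,fy=4.6,interpolation=cv2.INTER_CUBIC)
cv2.imwrite('pics/z1.png',A)
n=np.load('w1.npz');d=n['d'];cm=dict(eye=n['e'],orientation=n['o'],intrinsics=n['K'])
for c0,c1 in [(205,265),(280,310),(330,365)]:
  for v in range(150,245,6):
    print(v,[ '%.1f'%(1000*px2w(cm,d,u,v)[2]) for u in range(c0,c1,3)])
for u,v in [(237,157),(237,188),(234,220),(293,180),(293,240),(347,165),(347,226)]: print(u,v,px2w(cm,d,u,v).round(4))
E
```

```text
150 ['0.4', '0.7', '0.2', '1.0', '0.8', '0.7', '0.6', '0.0', '0.8', '-0.1', '-0.1', '0.5', '0.7', '0.9', '0.8', '1.0', '0.6', '2.4', '0.9', '1.5']
156 ['2.2', '2.1', '0.7', '1.7', '0.1', '1.3', '0.3', '-0.3', '0.8', '11.3', '8.7', '3.8', '0.4', '3.7', '1.0', '1.3', '1.4', '1.7', '0.7', '-0.1']
162 ['1.1', '0.7', '-0.9', '0.2', '1.5', '0.9', '0.8', '-0.8', '9.8', '8.2', '9.4', '10.8', '9.5', '9.7', '11.1', '2.0', '1.5', '1.4', '-0.1', '-0.3']
168 ['1.1', '0.6', '1.4', '0.5', '-0.4', '1.7', '0.9', '0.0', '8.5', '9.6', '8.3', '8.9', '9.3', '8.4', '7.6', '0.5', '1.7', '2.5', '0.5', '2.4']
174 ['1.0', '1.0', '0.7', '1.1', '1.5', '0.9', '2.3', '0.5', '9.5', '8.4', '8.4', '8.7', '8.4', '7.5', '8.2', '1.2', '0.9', '1.7', '1.5', '1.2']
180 ['1.8', '0.9', '0.8', '2.0', '1.6', '2.2', '1.4', '0.3', '6.3', '7.0', '9.0', '7.4', '8.1', '7.4', '7.2', '2.3', '2.2', '1.4', '1.7', '2.5']
186 ['2.0', '1.2', '1.7', '1.7', '1.4', '1.8', '2.2', '1.5', '7.1', '6.6', '7.4', '6.0', '6.9', '7.7', '1.3', '1.0', '0.9', '2.1', '0.7', '2.3']
192 ['0.6', '2.5', '3.6', '2.5', '2.1', '2.5', '1.4', '4.7', '5.8', '5.7'
[... 3395 characters left out ...]
 '3.3', '2.6', '2.0', '1.4', '0.9']
216 ['1.4', '2.0', '0.8', '3.9', '2.7', '2.1', '3.7', '2.5', '1.8', '2.3', '0.8', '1.8']
222 ['1.6', '1.0', '3.8', '2.4', '4.4', '3.2', '2.4', '2.5', '2.2', '3.4', '2.5', '1.4']
228 ['2.4', '2.4', '2.9', '361.6', '1.7', '3.1', '2.5', '2.2', '3.0', '2.9', '2.9', '1.7']
234 ['1.8', '1.7', '1.0', '1.9', '1.1', '2.5', '2.5', '1.6', '1.8', '2.8', '1.7', '2.6']
240 ['-0.4', '1.6', '0.7', '2.7', '2.0', '1.0', '2.3', '2.4', '2.3', '0.7', '2.6', '2.3']
237 157 [0.4737 0.1687 0.0085]
237 188 [0.5114 0.1667 0.0053]
234 220 [0.5534 0.1608 0.002 ]
293 180 [0.5019 0.2344 0.0034]
293 240 [0.5793 0.2353 0.0045]
347 165 [0.4837 0.2985 0.0033]
347 226 [0.5611 0.3034 0.0024]
```

```bash
python3 - <<'E'
import cv2
a=cv2.imread('pics/top0.png')
cv2.imwrite('pics/z2.png',cv2.resize(a[140:300,130:280],None,fx=3.7,fy=3.7,interpolation=cv2.INTER_CUBIC))
E
```

```text
(no output)
```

View pics/z1.png

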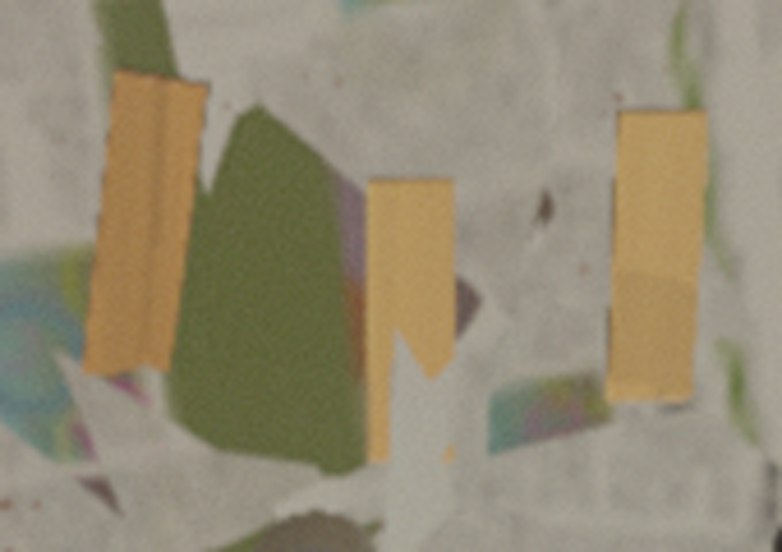

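View pics/z2.png

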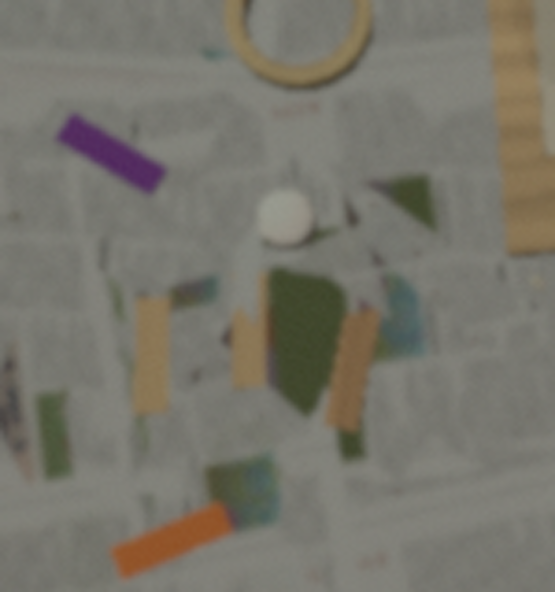

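```bash
cat >> h.py <<'E'
def load(f):
    n=np.load(f); return n['d'],dict(eye=n['e'],orientation=n['o'],intrinsics=n['K'])
def ray(cm,u,v,z):
    K=cm['intrinsics'];r=R(cm)@np.array([(u-K[0,2])/K[0,0],-(v-K[1,2])/K[1,1],-1.])
    return cm['eye']+r*(z-cm['eye'][2])/r[2]
E
python3 - <<'E' 2>&1 | grep -v Warn
from h import *
d,cm=load('w1.npz')
def z(u,v,h): return ray(cm,205+u/4.6-.4,140+v/4.6-.4,h)
for n,cs in dict(p1=[(618,110,.004),(707,112,.004),(693,402,.004),(607,400,.004)],p2=[(367,180,.004),(455,180,.004),(455,461,.004),(367,462,.004)],w=[(116,70,.011),(209,84,.011),(170,372,.002),(83,372,.002)]).items():
    P=np.array([z(*c) for c in cs]); near=(P[0]+P[1])/2; far=(P[2]+P[3])/2
    v=far-near; print(n,P[:,:2].round(4).tolist(),'mid',P.mean(0).round(4),'yaw',np.arctan2(v[1],v[0]).round(4),'L',np.linalg.norm(v[:2]).round(4),'W',np.linalg.norm((P[0]-P[1])[:2]).round(4),np.linalg.norm((P[2]-P[3])[:2]).round(4))
b=cv2.imread('pics/w2.png')
cv2.imwrite('pics/z3.png',cv2.resize(b[145:295,205:455],None,fx=3.2,fy=3.2,interpolation=cv2.INTER_CUBIC))
a=cv2.imread('pics/w1.png')
cv2.imwrite('pics/z4.png',cv2.resize(b[240:390,0:250],None,fx=3.2,fy=3.2,interpolation=cv2.INTER_CUBIC))
E
```

```text
p1 [[0.4818, 0.2887], [0.4823, 0.3117], [0.5618, 0.3135], [0.5612, 0.29]] mid [0.5218 0.301  0.004 ] yaw 0.0198 L 0.0795 W 0.023 0.0236
p2 [[0.5002, 0.224], [0.5002, 0.247], [0.5793, 0.2487], [0.5796, 0.2243]] mid [0.5398 0.236  0.004 ] yaw 0.0129 L 0.0792 W 0.023 0.0244
w [[0.4709, 0.1608], [0.4744, 0.1841], [0.554, 0.1703], [0.554, 0.1465]] mid [0.5133 0.1654 0.0065] yaw -0.1707 L 0.0826 W 0.0235 0.0238
```

View pics/z3.png

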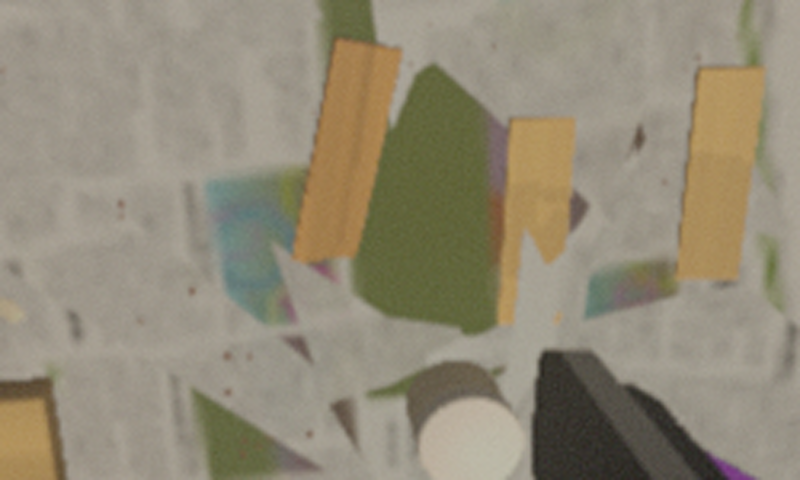

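View pics/z4.png

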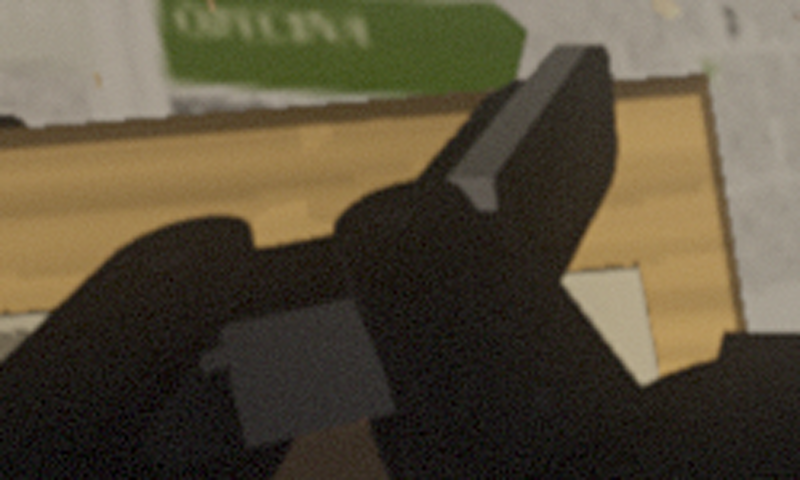

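```bash
python3 - <<'E' 2>&1 | grep -v Warn
from h import *
d,cm=load('w2.npz')
def z(u,v,h,o=(205,145)): return ray(cm,o[0]+u/3.2-.35,o[1]+v/3.2-.35,h)
for n,cs in dict(p1=[(699,68,.004),(763,70,.004),(740,278,.004),(678,276,.004)],p2=[(511,118,.004),(575,118,.004),(560,322,.004),(498,325,.004)],w=[(336,38,.011),(401,48,.011)]).items():
    P=np.array([z(*c) for c in cs]); near=(P[0]+P[1])/2; far=(P[-1]+P[-2])/2
    v=far-near; print(n,P[:,:2].round(4).tolist(),'near',near.round(4),'mid',P.mean(0).round(4),'yaw',np.arctan2(v[1],v[0]).round(4))
for (u,v,h) in [(703,93,.048),(706,75,.03),(0,150,.048),(740,330,.048),(0,128,.03),(640,265,.048)]:
    print('board',z(u,v,h,(0,240)).round(4))
for cam in ['top','scene']:
    d=np.load(cam+'0.npy'); c=camera_model(cam)
    if cam=='top':
        # board corners
        for u,v in [(266,207),(385,200),(262,115)]: print(ray(c,u,v,.048).round(4))
a=cv2.imread('pics/top0.png')
cv2.imwrite('pics/z5.png',cv2.resize(a[95:220,250:400],None,fx=4.6,fy=4.6,interpolation=cv2.INTER_CUBIC))
E
```

```text
p1 [[0.4822, 0.2883], [0.4829, 0.3108], [0.5608, 0.3137], [0.56, 0.2904]] near [0.4826 0.2995 0.004 ] mid [0.5215 0.3008 0.004 ] yaw 0.0322
p2 [[0.5, 0.2237], [0.5, 0.2464], [0.5785, 0.2481], [0.5797, 0.2247]] near [0.5   0.235 0.004] mid [0.5396 0.2357 0.004 ] yaw 0.0169
w [[0.4708, 0.16], [0.4742, 0.1823]] near [0.4725 0.1712 0.011 ] mid [0.4725 0.1712 0.011 ] yaw 0.0
board [0.5864 0.0622 0.048 ]
board [0.5889 0.0596 0.03  ]
board [ 0.6079 -0.1802  0.048 ]
board [0.682  0.0702 0.048 ]
board [ 0.6097 -0.1968  0.03  ]
board [0.6542 0.0359 0.048 ]
[0.59   0.0619 0.048 ]
[ 0.6104 -0.2329  0.048 ]
[0.826  0.0744 0.048 ]
```

View pics/z5.png

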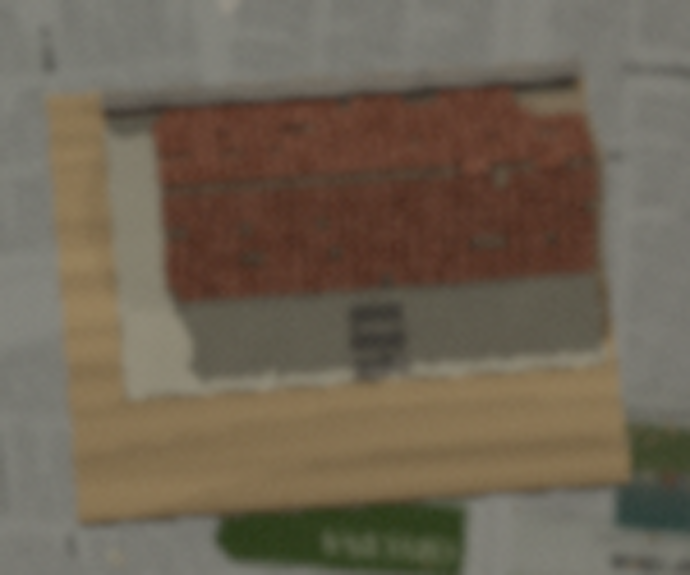

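```bash
cat >> h.py <<'E'
F=np.array([0.6055,0.0465]); YB=0.077
XB=np.array([np.cos(YB),np.sin(YB)])
def f0(n=5):
    return np.mean([current_ft_force() for _ in range(n)],0)
def press(xy,psi,z0,zmin,step,fmax,b,settle=0.03):
    out=[];z=z0
    while z>zmin:
        z-=step; line_to([xy[0],xy[1],z],ori(psi),max_speed=0.03); dwell(settle)
        f=f0(3)-b; p=current_tcp_pos(); out.append((round(p[2]*1000,2),round(f[2],2)))
        if f[2]>fmax: break
    return out
E
python3 - <<'E' 2>&1 | grep -v Warn
from h import *
move_ptp([F[0],F[1],0.09],ori(YB)); command_gripper(0.0,30); print(current_t())
line_to([F[0],F[1],0.056],ori(YB),0.12); dwell(.1); b=f0(); print(b,current_t())
print(press(F,YB,0.056,0.028,0.001,5.5,b)); print(current_t(), current_ft_force()-b,current_tcp_pos())
cm=camera_model('wrist'); p,d=save('wrist','w3.png'); np.savez('w3.npz',d=d,e=cm['eye'],o=cm['orientation'],K=cm['intrinsics'])
save('scene','s3.png')
line_to([F[0],F[1],0.08],ori(YB),0.2); print(current_t())
E
```

```text
5.025
[ 0.15782379 -0.79148676  1.0745229 ] 5.5583
[(np.float64(55.46), np.float64(-0.91)), (np.float64(53.96), np.float64(-1.78)), (np.float64(52.9), np.float64(-0.78)), (np.float64(51.92), np.float64(-0.99)), (np.float64(50.94), np.float64(-1.93)), (np.float64(49.95), np.float64(-1.5)), (np.float64(48.94), np.float64(-0.07)), (np.float64(47.95), np.float64(-2.89)), (np.float64(47.2), np.float64(1.16)), (np.float64(46.02), np.float64(0.24)), (np.float64(44.91), np.float64(0.35)), (np.float64(43.93), np.float64(1.17)), (np.float64(42.93), np.float64(0.61)), (np.float64(41.93), np.float64(0.33)), (np.float64(40.95), np.float64(1.18)), (np.float64(39.95), np.float64(0.7)), (np.float64(38.93), np.float64(1.32)), (np.float64(37.95), np.float64(1.34)), (np.float64(36.96), np.float64(0.32)), (np.float64(35.99), np.float64(0.54)), (np.float64(35.45), np.float64(3.95)), (np.float64(35.22), np.float64(8.73))]
11.7917 [-3.72728222  1.99601973  8.72790633] [0.60557643 0.04654093 0.0352203 ]
12.275
```

```bash
cat >> h.py <<'E'
def pick(g,yaw,zg,w=0.042,lift=0.05):
    command_gripper(w,30) if abs(current_finger_gap()-w)>.004 else None
    move_ptp([g[0],g[1],0.05],ori(yaw))
    line_to([g[0],g[1],zg],ori(yaw),0.12)
    f=f0(3); command_gripper(0.015,30)
    print('pick f',f.round(1),'gap',current_finger_gap(),'tcp',current_tcp_pos().round(4),current_t())
E
python3 - <<'E' 2>&1 | grep -v Warn
from h import *
yp=0.016; near=np.array([0.500,0.2355]); g=near+0.013*np.array([1,yp])
pick(g,yp,0.0018)
zg=current_tcp_pos()[2]; print(zg)
line_to([g[0],g[1],0.04],ori(yp),0.15)
save('wrist','w4.png')
G=F-XB*0.042; S=G-XB*0.06
move_ptp([S[0],S[1],0.04],ori(YB)); print(current_t(),current_finger_gap())
line_to([S[0],S[1],0.0032],ori(YB),0.12); save('scene','s4.png')
print(current_t(),f0())
E
```

```text
pick f [-0.4  0.3  0.8] gap 0.021225562115782887 tcp [0.5141 0.2357 0.0029] 14.4917
0.0029040657195517315
15.7583 0.021611671080040275
16.2667 [-0.03991563 -0.11795696  0.07558578]
```

View pics/s4.png

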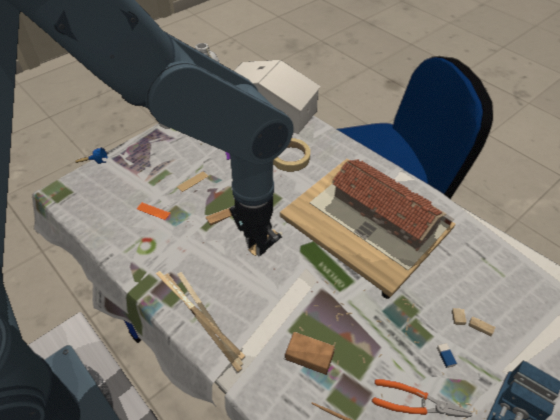

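View pics/w4.png

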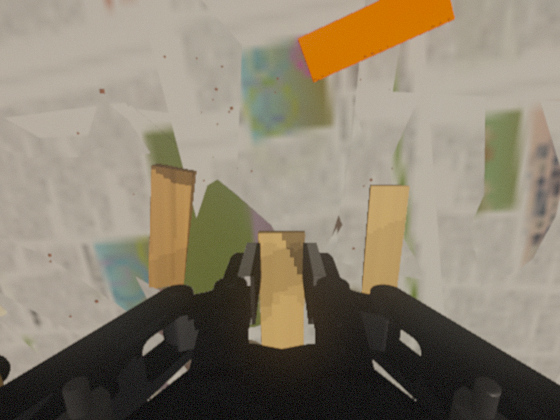

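```bash
python3 - <<'E' 2>&1 | grep -v Warn
from h import *
print(current_tcp_pos())
G=F-XB*0.042
c=current_tcp_pos()
line_to([c[0],c[1],0.0045],ori(YB),0.05)
b=f0()
for s in (0.03,0.0):
    P=G-XB*s; line_to([*P,0.0045],ori(YB),0.06); print(s,(f0(3)-b).round(2),current_tcp_pos().round(4))
for z in (0.0035,0.0027,0.002):
    line_to([*G,z],ori(YB),0.03); dwell(.05); f=f0(3)-b; print(z,f.round(2),current_tcp_pos().round(4))
    if f[2]>3: break
save('scene','s5.png')
print(current_t())
E
```

```text
[0.50405579 0.03949358 0.00345237]
0.03 [-0.12  0.62 -0.2 ] [0.5335 0.041  0.0042]
0.0 [0.5  0.77 0.51] [0.5634 0.0433 0.0043]
0.0035 [0.31 0.54 0.86] [0.5633 0.0433 0.0035]
0.0027 [-0.6   1.2  -0.88] [0.5636 0.0433 0.0027]
0.002 [ 0.26  0.53 -0.26] [0.5636 0.0433 0.002 ]
18.7583
```

```bash
python3 - <<'E'
import cv2
a=cv2.imread('pics/s5.png')
cv2.imwrite('pics/z6.png',cv2.resize(a[180:300,220:380],None,fx=4.6,fy=4.6,interpolation=cv2.INTER_CUBIC))
E
```

```text
(no output)
```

View pics/z6.png

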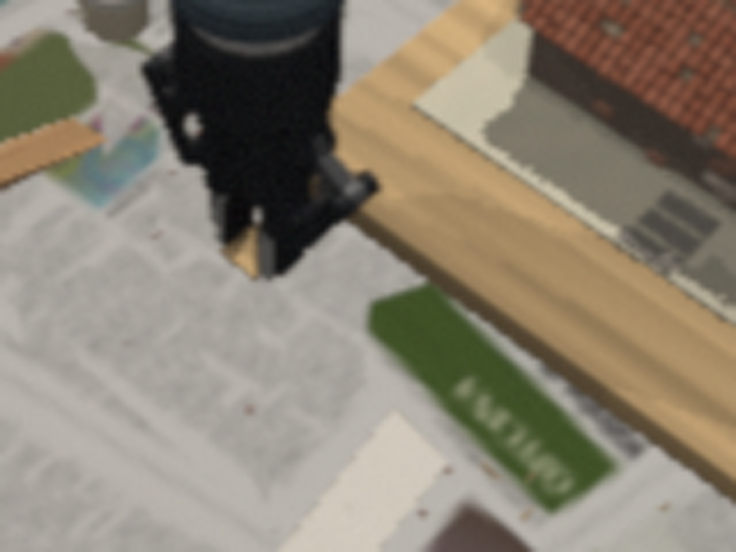

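```bash
python3 - <<'E' 2>&1 | grep -v Warn
from h import *
G=F-XB*0.042
line_to([*G,0.0014],ori(YB),0.03)
print(f0(3)); command_gripper(0.042); print(current_tcp_pos(),f0(3),current_t())
line_to([*G,0.03],ori(YB),0.15)
Q=F-XB*0.0
move_ptp([Q[0]-0.0,Q[1]+.05,0.16],ori(YB)); 
cm=camera_model('wrist'); p,d=save('wrist','w5.png'); np.savez('w5.npz',d=d,e=cm['eye'],o=cm['orientation'],K=cm['intrinsics'])
save('scene','s6.png')
print(current_t())
a=cv2.imread('pics/s6.png')
cv2.imwrite('pics/z7.png',cv2.resize(a[150:270,200:360],None,fx=4.6,fy=4.6,interpolation=cv2.INTER_CUBIC))
E
```

```text
[-0.47790292 -0.08502926 -0.36700856]
[0.56367319 0.04325955 0.00143674] [-0.30471774 -0.71775285  0.52772468] 19.3417
20.425
```

View pics/z7.png

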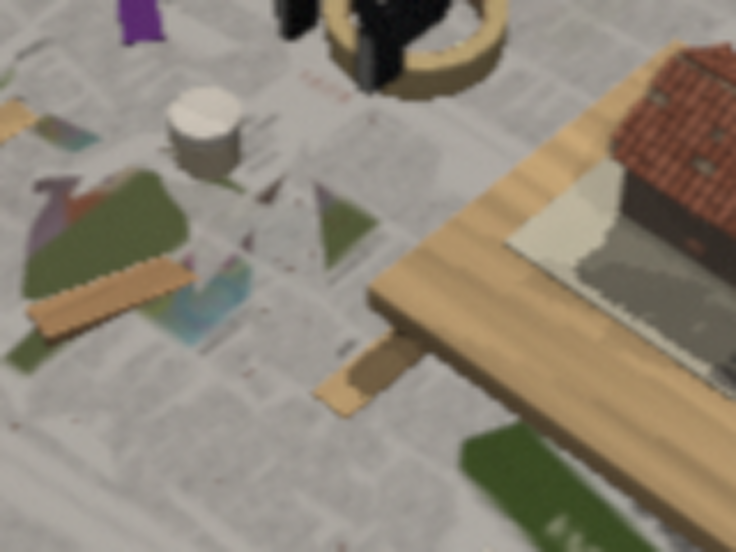

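View pics/w5.png

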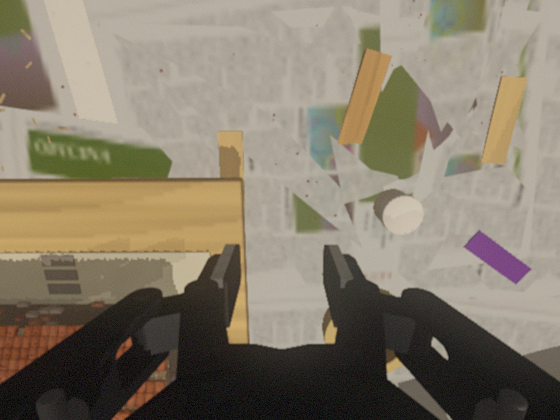

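```bash
python3 - <<'E' 2>&1 | grep -v Warn
from h import *
b=cv2.imread('pics/w5.png')
cv2.imwrite('pics/z8.png',cv2.resize(b[110:260,150:290],None,fx=4,fy=4,interpolation=cv2.INTER_CUBIC))
E
```

```text
(no output)
```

View pics/z8.png

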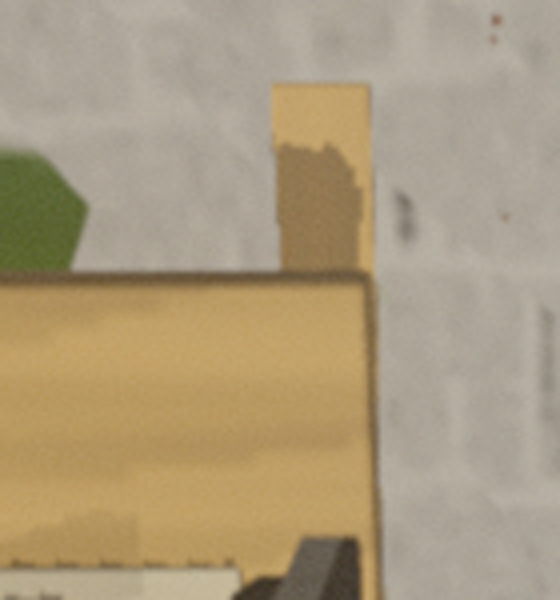

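```bash
python3 - <<'E' 2>&1 | grep -v Warn
from h import *
d,cm=load('w5.npz')
z=lambda u,v,h: ray(cm,150+u/4-.38,110+v/4-.38,h)
pk=[z(272,84,.004),z(369,85,.004),z(373,270,.004),z(280,270,.004)]
for p in pk: print('p',p.round(4))
print('corner top',z(363,286,.048).round(4),'bot',z(373,273,.03).round(4),'front left',z(0,286,.048).round(4),'left back',z(376,560,.048).round(4))
Rb=np.array([[XB[0],-XB[1]],[XB[1],XB[0]]])
for p in pk: print(((p[:2]-F)@Rb).round(4))
E
```

```text
p [0.5516 0.0308 0.004 ]
p [0.5501 0.0539 0.004 ]
p [0.5947 0.0568 0.004 ]
p [0.5966 0.0337 0.004 ]
corner top [0.5897 0.0599 0.048 ] bot [0.5903 0.0599 0.03  ] front left [ 0.5957 -0.0172  0.048 ] left back [0.6528 0.0655 0.048 ]
[-0.0549 -0.0115]
[-0.0547  0.0117]
[-0.0099  0.0111]
[-0.0099 -0.012 ]
```

```bash
python3 - <<'E' 2>&1 | grep -v Warn
from h import *
yp=0.025; near=np.array([0.4824,0.2997]); g=near+0.013*np.array([1,yp])
pick(g,yp,0.0016)
line_to([*g,0.04],ori(yp),0.18)
G=F-XB*0.042; S=G-XB*0.06
move_ptp([*S,0.035],ori(YB)); print('gap',current_finger_gap())
line_to([*S,0.0074],ori(YB),0.1); b=f0()
for s in (0.03,0.0):
    line_to([*(G-XB*s),0.0074],ori(YB),0.06); f=f0(3)-b; print(s,f.round(2),current_tcp_pos().round(4))
for z in (0.0065,0.0057):
    line_to([*G,z],ori(YB),0.03); dwell(.05); f=f0(3)-b; print(z,f.round(2),current_tcp_pos().round(4))
command_gripper(0.042); print(current_t())
line_to([*G,0.03],ori(YB),0.15)
Q=F
move_ptp([Q[0]-0.0,Q[1]+.05,0.16],ori(YB)); 
cm=camera_model('wrist'); p,d=save('wrist','w6.png'); np.savez('w6.npz',d=d,e=cm['eye'],o=cm['orientation'],K=cm['intrinsics'])
save('scene','s7.png')
print(current_t())
a=cv2.imread('pics/s7.png');b=cv2.imread('pics/w6.png')
cv2.imwrite('pics/z9.png',np.hstack([cv2.resize(a[190:270,240:320],(400,400),interpolation=cv2.INTER_CUBIC),cv2.resize(b[110:210,170:270],(400,400),interpolation=cv2.INTER_CUBIC)]))
E
```

```text
pick f [-0.1 -0.5  0.5] gap 0.021672946443590854 tcp [0.4965 0.3002 0.0028] 22.3083
gap 0.021320286731409437
0.03 [0.12 1.36 0.12] [0.5335 0.041  0.0072]
0.0 [-0.06  0.84  0.11] [0.5634 0.0433 0.0072]
0.0065 [-1.1   1.57  6.5 ] [0.5633 0.0433 0.0068]
0.0057 [-3.6   1.29 11.41] [0.5634 0.0434 0.0067]
26.3583
27.4083
```

View pics/z9.png

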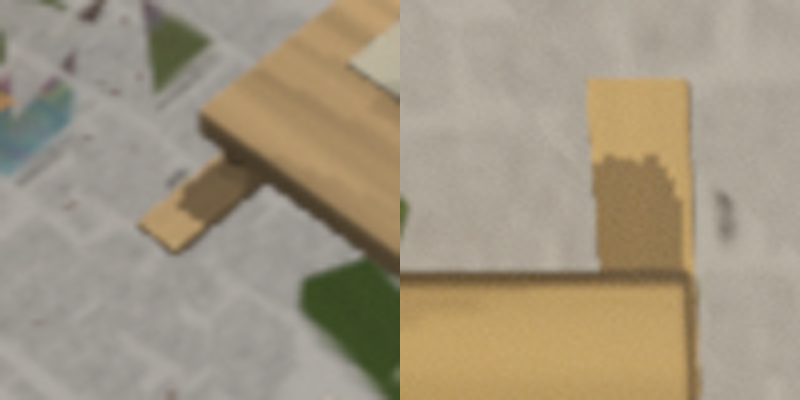

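View pics/w6.png

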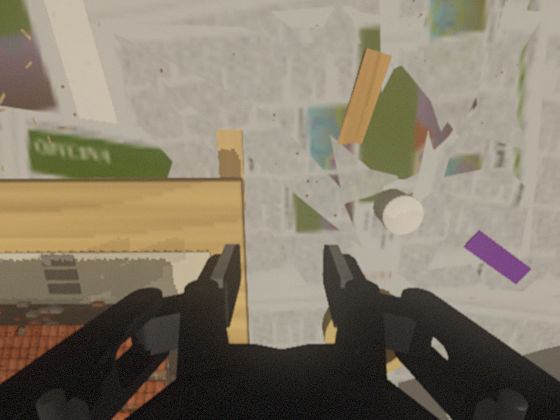

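```bash
python3 - <<'E' 2>&1 | grep -v Warn
from h import *
yw=-0.165; butt=np.array([0.4726,0.1719]); g=butt+0.014*np.array([np.cos(yw),np.sin(yw)])
pick(g,yw,0.005)
zg=0.0050
line_to([*g,0.045],ori(yw),0.18); save('wrist','w7.png')
E=F-XB*0.073; S=E-XB*0.045
move_ptp([*S,0.04],ori(YB)); print('gap',current_finger_gap())
line_to([*S,0.0155],ori(YB),0.1); b=f0()
line_to([*E,0.0155],ori(YB),0.06); print((f0(3)-b).round(2),current_tcp_pos().round(4))
for z in (0.0145,0.0138,0.0132,0.0126):
    line_to([*E,z],ori(YB),0.03); dwell(.05); f=f0(3)-b; print(z,f.round(2),current_tcp_pos().round(4))
    if f[2]>3: break
save('scene','s8.png'); print(current_t())
a=cv2.imread('pics/s8.png');b=cv2.imread('pics/w7.png')
cv2.imwrite('pics/z10.png',np.hstack([cv2.resize(a[190:270,220:320],(400,320),interpolation=cv2.INTER_CUBIC),cv2.resize(b[140:420,105:455],(400,320),interpolation=cv2.INTER_CUBIC)]))
E
```

```text
pick f [ 0.7 -0.6 -0.7] gap 0.02245070558360515 tcp [0.4877 0.1696 0.0062] 28.9833
gap 0.022416418347956747
[ 0.53 -0.18 -0.55] [0.5322 0.041  0.0153]
0.0145 [ 0.43 -1.05 -0.87] [0.5325 0.0409 0.0145]
0.0138 [-1.43 -0.23  2.29] [0.5327 0.0409 0.014 ]
0.0132 [-3.36  0.28  7.06] [0.5326 0.0409 0.0136]
32.2417
```

View pics/z10.png

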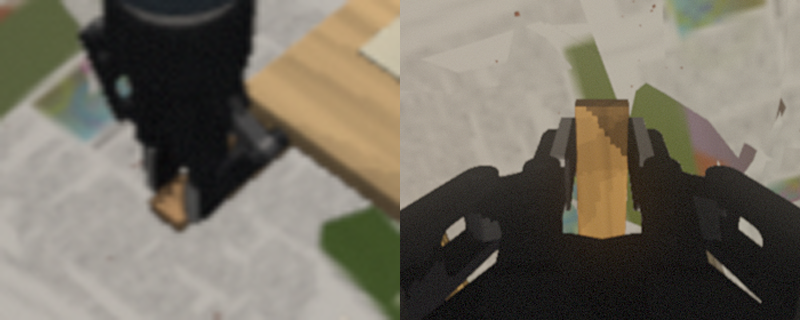

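```bash
python3 - <<'E' 2>&1 | grep -v Warn
from h import *
line_to([*(F-XB*0.073),0.0141],ori(YB),0.03); dwell(.05); print(f0(4).round(2))
for s in (0.070,0.067,0.064,0.062):
    line_to([*(F-XB*s),0.0141],ori(YB),0.03); dwell(.05); f=f0(4); print(s,f.round(2),current_tcp_pos().round(4))
    if f[:2]@XB<-3: break
E=F-XB*s
command_gripper(0.04); line_to([*E,0.045],ori(YB),0.2)
P=F-XB*(s+0.014+0.035)
line_to([*P,0.045],ori(YB),0.2); command_gripper(0.0); 
cm=camera_model('wrist');p,d=save('wrist','w8.png'); np.savez('w8.npz',d=d,e=cm['eye'],o=cm['orientation'],K=cm['intrinsics'])
save('scene','s9.png'); print(current_t())
a=cv2.imread('pics/s9.png')
cv2.imwrite('pics/z11.png',np.hstack([cv2.resize(a[190:270,220:320],(400,320),interpolation=cv2.INTER_CUBIC)]))
E
```

```text
[0.21 0.77 1.17]
0.07 [-0.77 -0.17  1.96] [0.536  0.0411 0.0141]
0.067 [0.27 0.28 1.7 ] [0.5391 0.0413 0.0141]
0.064 [-0.5  -0.45  2.38] [0.542  0.0416 0.0141]
0.062 [-1.2   0.19  4.  ] [0.5437 0.0417 0.0141]
35.325
```

View pics/z11.png

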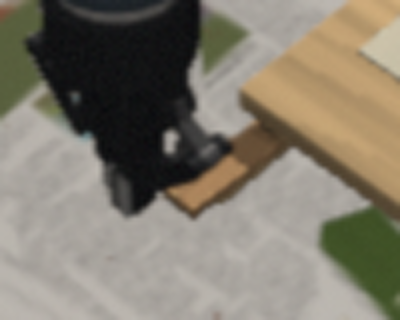

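View pics/w8.png

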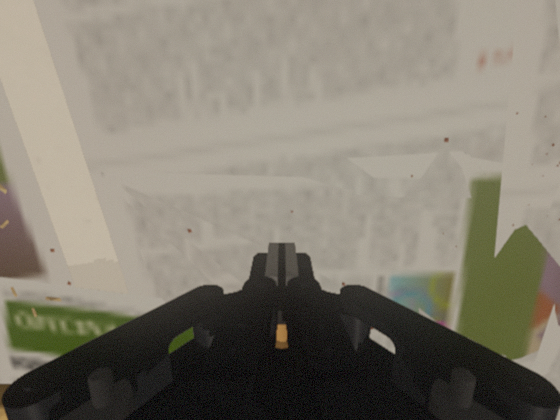

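```bash
python3 - <<'E' 2>&1 | grep -v Warn
from h import *
z=0.0125
line_to([*(F-XB*0.111),z],ori(YB),0.12)
line_to([*(F-XB*0.097),z],ori(YB),0.08); dwell(.1); b=f0(8); print(b.round(2))
s=0.097; log=[]
while s>0.058:
    s-=0.001 if s>0.0875 else 0.0005
    line_to([*(F-XB*s),z],ori(YB),0.03); dwell(.02); f=f0(4)-b; h=-(f[:2]@XB)
    log.append((round(s*1000,1),round(h,1),round(f[2],1)))
    if h>3.6:
        dwell(.06); f=f0(6)-b; h=-(f[:2]@XB); log.append(('re',round(h,2)))
        if h>4.3: break
    if current_t()>50: break
for l in log: print(*l,end=' | ')
print(current_t(),current_tcp_pos())
save('scene','s10.png')
a=cv2.imread('pics/s10.png')
cv2.imwrite('pics/z12.png',np.hstack([cv2.resize(a[170:290,200:360],(640,480),interpolation=cv2.INTER_CUBIC)]))
E
```

```text
[-0.85  0.42  1.22]
96.0 -0.9 -0.5 | 95.0 -1.9 -0.9 | 94.0 -0.6 -1.1 | 93.0 -0.4 -1.1 | 92.0 -1.2 -1.4 | 91.0 -1.4 -1.8 | 90.0 -0.1 -1.4 | 89.0 -1.6 -1.4 | 88.0 -1.1 -1.4 | 87.0 -1.0 -1.4 | 86.5 -1.3 -1.3 | 86.0 -0.9 -0.2 | 85.5 -1.1 -2.0 | 85.0 -0.6 -1.6 | 84.5 -1.2 -0.9 | 84.0 0.6 -1.5 | 83.5 -0.7 -0.5 | 83.0 0.1 -1.5 | 82.5 -1.4 -0.9 | 82.0 -0.6 -1.8 | 81.5 -0.9 -0.1 | 81.0 -0.7 -0.9 | 80.5 -0.9 -1.3 | 80.0 -0.3 -0.9 | 79.5 -0.9 -1.9 | 79.0 -1.3 -1.8 | 78.5 -1.1 -1.1 | 78.0 -1.5 -1.3 | 77.5 -1.1 -1.2 | 77.0 0.6 -0.9 | 76.5 -0.2 -1.1 | 76.0 -1.4 -0.9 | 75.5 -1.1 -1.1 | 75.0 -0.6 -1.1 | 74.5 -0.6 -0.5 | 74.0 -0.7 -0.7 | 73.5 1.4 0.2 | 73.0 1.2 -0.4 | 72.5 0.7 -0.0 | 72.0 2.1 -0.0 | 71.5 3.2 0.2 | 71.0 3.2 0.3 | 70.5 3.6 0.7 | 70.0 4.5 1.0 | re 4.82 | 47.9667 [0.535487   0.04115151 0.01242193]
```

View pics/z12.png

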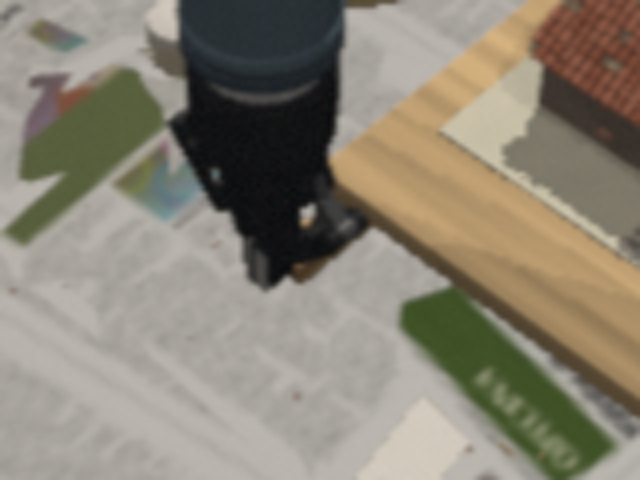

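```bash
python3 - <<'E' 2>&1 | grep -v Warn
from h import *
z=0.0125
line_to([*(F-XB*0.095),z],ori(YB),0.1); line_to([*(F-XB*0.11),0.08],ori(YB),0.25)
cm=camera_model('wrist')
line_to([*F,0.08],ori(YB),0.25)
p,d=save('wrist','w9.png'); 
line_to([*F,0.053],ori(YB),0.1); dwell(.4); b=f0(10); print(b.round(2),current_t())
r=press(F,YB,0.051,0.0445,0.0005,4.3,b); print([(float(a),float(c)) for a,c in r],current_t())
dwell(.1); print((f0(8)-b).round(2),current_tcp_pos())
line_to([*F,0.1],ori(YB),0.2); move_ptp([F[0]-.0,F[1]+.05,0.18],ori(YB))
cm=camera_model('wrist'); p,d=save('wrist','w10.png'); np.savez('w10.npz',d=d,e=cm['eye'],o=cm['orientation'],K=cm['intrinsics'])
save('scene','s11.png');save('top','t11.png'); print(current_t())
a=cv2.imread('pics/s11.png')
cv2.imwrite('pics/z13.png',np.hstack([cv2.resize(a[150:270,200:360],(640,480),interpolation=cv2.INTER_CUBIC)]))
E
```

```text
[ 0.1  -1.32 -0.52] 50.3
[(50.3, 0.1), (49.95, 0.81), (49.48, 1.47), (48.98, 0.35), (48.47, -0.46), (47.99, -0.0), (47.76, 3.4), (47.67, 6.18)] 52.5667
[-3.03  1.71  7.53] [0.60556878 0.04652046 0.04765335]
53.7
```

View pics/z13.png

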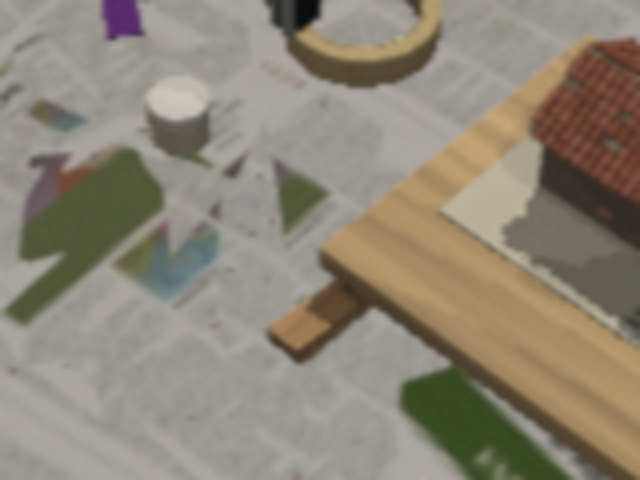

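View pics/w10.png

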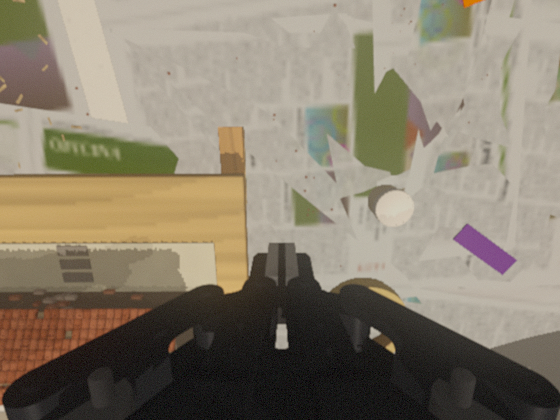

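```bash
python3 - <<'E'
import cv2,numpy as np
b=cv2.imread('pics/w10.png');a=cv2.imread('pics/top0.png');c=cv2.imread('pics/t11.png')
cv2.imwrite('pics/z14.png',np.hstack([cv2.resize(b[110:210,170:270],(390,390),interpolation=cv2.INTER_CUBIC),cv2.resize(c[150:250,230:330],(390,390),interpolation=cv2.INTER_CUBIC)]))
d=cv2.absdiff(a,c)[100:220,300:400]; print(d.mean(),d.max())
E
```

```text
9.053277777777778 42
```

View pics/z14.png

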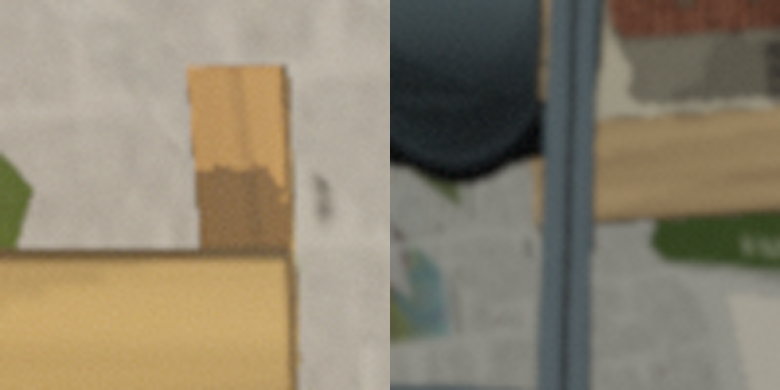

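```bash
python3 - <<'E' 2>&1 | grep -v Warn
from h import *
Rb=np.array([[XB[0],-XB[1]],[XB[1],XB[0]]])
d,cm=load('w10.npz')
z=lambda u,v,h: ray(cm,170+u/3.9-.37,110+v/3.9-.37,h)
print('corner',z(288,259,.048).round(4),'front',z(0,259,.048).round(4))
for q in [(187,66,.019),(286,66,.019)]: print('butt',((z(*q)[:2]-F)@Rb).round(4))
d,cm=load('w5.npz')
z=lambda u,v,h: ray(cm,150+u/4-.38,110+v/4-.38,h)
print('before',z(363,286,.048).round(4),z(0,286,.048).round(4))
print(current_t())
E
```

```text
corner [0.5896 0.0605 0.048 ] front [ 0.5949 -0.007   0.048 ]
butt [-0.058  -0.0121]
butt [-0.058   0.0126]
before [0.5897 0.0599 0.048 ] [ 0.5957 -0.0172  0.048 ]
53.7
```

```bash
python3 - <<'E' 2>&1 | grep -v Warn
from h import *
print(f0(3).round(2)); sign_off(); print(current_t())
E
```

```text
[0.2  0.18 0.05]
the job is handed in; nothing more can be done
the job is handed in; nothing more can be done
```

The short foot now stands on both packers with the wedge snug on top. The job was handed in at about 54 s of the 72 s allowed.

- **Gap:** A light press on the corner tipped it from about 48 mm down to 35.5 mm, so the gap was roughly 12.3 mm. That called for both packers.
- **Packers:** Each was slid in from the front, the second on top of the first.
- **Wedge:** It went in thin end first, and I pushed the butt with closed fingers until the push force rose. The reading was 4.8 N. The zero was off by about 0.9 N, so the true push was nearer 5.7 N, slightly over the 5 N reference.
- **Final press:** The corner met the finger at about 47.9 mm and held at 47.65 mm under 7.5 N, so it no longer dips and is not jacked up. That was firmer than the 5 N meant for a light test press.
- **Position check:** In the wrist pictures the base corner had moved by less than 1 mm, which is within measuring error. The paint pot and tape stand as before. The sanding block is outside that last view, but I never worked near it.
- **Disagreement:** The wedge went a little deeper than the measured gap suggests. By the pictures it fills about 5 mm under the foot, where about 4.3 mm was expected. That fits a gap of nearly 13 mm, or a few tenths of a millimetre of measuring error.
- **Not checked:** After the push I could not see whether the packers had shifted, because the wedge hides them. The firm press is the only check on that.

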